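Set the feed-gap screw of the letter feeder

TASK

Set the feed gap of the letter feeder on the desk: turn its orange wing knob clockwise (seen from above) until the screw bottoms, stopping as soon as you feel it come up hard and without forcing it further, then back it off by a quarter of a turn and let go. Leave the mug, the stamp and the bottle where they stand.

Things in the scene. Friction and masses are not known exactly. Their poses are not given: they have to be found in the camera images.
- feeder: Desktop letter feeder, white, blue sides, grey top panel, fixed to the desk. Body 150 mm (its x) by 280 mm (its y), 85 mm high; exit tray and infeed table reach 160 mm to -x and 200 mm to +x, below the panel. Origin on the desk, straight under the knob's axis; z up. Place (120 by 240 mm) and yaw (0.5 rad either way) vary.
- knob_grip (a point): Grip point of the knob, on its vertical turning axis, 119 mm above the desk; grasp from above. The wing is an orange bar 46 mm long, 14 mm thick, from 95 to 131 mm above the desk, on a black disc (52 mm across, top 95 mm above the desk). x axis along the wing to its white-dot end, y across its thickness, z up. Turns with the knob, which never rises or sinks.
- knob: The knob as a mechanism; origin on its axis, 85 mm above the desk, axes as knob_grip. Clockwise from above (yaw decreasing) tightens. It drags at 0.05 N m and stays where left. It bottoms 0.7 to 1.9 rad clockwise of the start; no pose or mark tells where: feel for the moment's sudden rise. A grasp can be renewed part-way.
- stop (a point): A point on the knob's axis inside the feeder, at the screw's seat, 65 mm above the desk (fixed). Its mark seat_c0, inside, 30 mm off the axis, lies under the dot end when bottomed. The stop is hard: 0.15 to 0.25 N m shows it is reached. From about 0.5 N m the seat slips, and it is spoilt once turned 0.15 rad. A good setting is 1.57 rad anticlockwise of the stop, within about 0.35 rad.
- mug_mid (a point): Bystander: white mug, 80 mm across, 90 mm tall; the point is at its centre, half-way up. It stands on the desk beside the feeder.
- stamp_mid (a point): Bystander: self-inking stamp, blue foot 45 by 60 mm and white top, 85 mm tall; the point is at its centre, half-way up. It stands on the desk beside the feeder.
- bottle_mid (a point): Bystander: white bottle with a blue label, 60 mm across, 170 mm tall; the point is at its centre, half-way up. It stands on the desk beside the feeder.
Mind the look-alikes: they are no part of the job. What is shaped like the part that bears mug_mid but pink is not meant.

How it is judged:
By the outcome, as a careful person would: the job done as asked, in the order asked, and still so for the second after the job is handed in, with the robot touching nothing.
It also fails if it takes over 61 s, if anything falls off the work surface, if the arm or the gripper's body presses on something with over 40 N, if the wrist force passes 120 N, or if a joint passes its speed limit or range.

ROBOT

A 6-joint arm with a two-finger parallel gripper is mounted at the origin on the work surface. World frame = base frame: x ahead of the robot, y to its left, z up, the work surface at z = 0. Lengths are in m, angles in rad, forces in N, time in s.
With the tool pointing down it reaches from about 0.3 to 0.875 m from the base axis. Payload 6.4 kg.
Tool frame: the origin (TCP) lies at the very end of the fingers, on their centre line; the grasp point (between the pads) lies 19 mm behind it (env.pinch_z is the distance from the TCP to the grasp point, in m); z points along the fingers, y is the line along which they close (so a half turn about z gives the same grasp; the last joint's range is limited). The gripper opens to 88 mm and grips with 3 to 60 N. Pads are 18 mm wide; open, the fingers measure 123 mm over their backs; the gripper's body (75 mm by 187 mm) begins 45 mm behind the grasp point.
Start: joints at [-1.45, 0.181, 1.607, -0, 1.354, -0.206], TCP at [0.185, -0.545, 0.21] pointing down, gripper open.
Joint ranges: [-2.99, 2.99], [-0.89, 2.07], [0.3, 2.58], [-1.14, 4.28], [0, 2.63], [-3.12, 3.12]. Speed limits (rad/s): [2.57, 2.57, 3.01, 3.14, 3.14, 3.14].

INTERFACE

Orientations are given as a rotation vector (axis times angle).
In Python, from plant import env, viewer, job gives the robot as it stands.
- The arm moves only by the tool move_arm, never from a script. Its argument "increments" is a list of rows, each a list of 7 numbers: the opening, from -1 (shut) to 1 (fully open), so that 0 is half open, then the shift along the tool's x, y, z in mm, then the turn, a rotation vector about the tool's x, y, z in rad. In form: [[fingers, x, y, z, rx, ry, rz], ...]. A call has 1 to 20 rows; each row is the pose to reach, as a shift and turn from the pose commanded when the call began, along the tool's axes at that moment; what a row does not reach only later rows make up. A row lasts 1/12 s, in which the tool goes at most 41.7 mm and 7.16 degrees, less where a joint would pass 70% of its speed; a pose out of reach is approached as far as the arm can. A call with a gripper value outside its range is refused whole. The fingers move at their own pace and stop on an object; "force" is the grip in N (left out, the last holds). Time passes only in rows, so rows that repeat a pose let the fingers close. It gives the time, the measured TCP pose, the force, the opening and the grip force at its end, in the units of the state.
- env.observe(): the state, without advancing time (a new reading comes with each control period).
- viewer.capture(name): name is "side" or "top"; returns a dict with "img" (384x512x3 uint8, red, green, blue), "mtx" (3x3 intrinsics, pixels), "distortion" ([k1, k2, p1, p2, k3] as OpenCV has them; the pictures are not rectified), "extrinsics" (4x4, takes a point from camera to world coordinates). Camera axes: x right, y down, z forward; pixel columns grow to the right and rows downward; lengths in m; the calibration is good to about 2 mm. A picture is of the moment at which its call begins. There is no depth.
- job.hand_in(): hands the job in; it is judged then, once.
The state is a dict: "t": time; "joint_positions": joint angles; "qvel": joint speeds; "joint_torque": joint torques, N m; "tcp_pos": TCP position; "eef_rot": TCP orientation; "force": force on the tool from outside, world axes, zero at the start; "torque": the same for the moment, N m; "gripper_width": finger opening in m; "finger_force": force on a finger pad.
Only numpy, scipy, OpenCV 4.12 (cv2) and the standard library are available. Lean on these libraries where they do the work, as an engineer would, in place of code of your own. Each camera call takes 0.05 s, during which the arm holds its last target. There are 200 camera calls.

## Working session

There is one attempt and no reset: what is moved stays moved. The work goes in short steps, Python scripts to look and compute and a tool call to move; the robot and the scene stay as the last step left them, time stands still between calls to the robot, and variables do not carry over. Pictures are saved under pics/ and viewed, at most 10 in all, crops included, and the job is handed in when it is done.

Besides the shell and the picture viewer there is one more tool, called after "Emit:" as name(argument=value, ...), one argument or row to a line, values as JSON. move_arm: Moves the arm, as the interface text tells. Its arguments: {"type":"object","properties":{"increments":{"type":"array","items":{"type":"array","items":{"type":"number"}}},"force":{"type":"number"}},"required":["increments"]}

```bash
mkdir -p pics
python3 - <<'E'
from plant import env, viewer, job
import cv2,pickle,numpy as np
d={n:viewer.capture(n) for n in("top","side")}
pickle.dump(d,open("d.pkl","wb"))
cv2.imwrite("pics/a.png",cv2.resize(np.hstack([d[n]["img"][:,:,::-1] for n in("top","side")]),(800,300)))
cv2.imwrite("pics/top.png",d["top"]["img"][:,:,::-1])
s=env.observe();print(s,env.pinch_z)
h=None
for n in d:
  h=cv2.cvtColor(d[n]["img"],cv2.COLOR_RGB2HSV); m=cv2.inRange(h,(5,150,120),(22,255,255))
  k,l,st,c=cv2.connectedComponentsWithStats(m)
  print(n,[(st[i].tolist(),c[i].round(1).tolist()) for i in range(1,k) if st[i][4]>15])
E
```

```text
{'t': 0.1, 'joint_positions': array([-1.45031176e+00,  1.81427093e-01,  1.60785605e+00, -4.84891549e-05,
        1.35380121e+00, -2.06270684e-01]), 'qvel': array([ 0.00090979, -0.00212191, -0.00180871,  0.00035425,  0.00052906,
        0.0003373 ]), 'joint_torque': array([ 1.33633446e-03, -4.34817195e+01, -3.42692327e+01,  7.04229274e-02,
        3.39529873e-02, -4.40959900e-05]), 'tcp_pos': array([ 0.18451413, -0.54406196,  0.20954767]), 'eef_rot': array([-3.09828258e+00, -5.10759118e-01, -2.61626152e-05]), 'force': array([0.06709619, 0.29997451, 0.06051188]), 'torque': array([ 0.03914435, -0.01403012,  0.0360701 ]), 'finger_force': 0.0, 'gripper_width': 0.0881024943882885} 0.0187
top [([0, 56, 512, 328, 85701], [209.6, 208.0]), ([353, 159, 7, 11, 58], [355.6, 164.0]), ([410, 159, 8, 4, 18], [413.7, 161.0]), ([242, 165, 12, 17, 103], [247.5, 173.8]), ([175, 176, 14, 2, 16], [181.8, 176.9]), ([5, 231, 5, 7, 26], [6.8, 233.9]), ([436, 236, 49, 2, 79], [460.1, 236.5]), ([418, 240, 33, 4, 49], [434.8, 241.4]), ([4, 246, 5, 10, 30], [5.5, 251.6]), ([402, 246, 38, 4, 74], [418.4, 247.6]),
[... 380 characters left out ...]
, ([90, 12, 67, 49, 1638], [116.6, 30.9]), ([1, 21, 58, 103, 2996], [24.3, 80.6]), ([167, 45, 12, 5, 29], [173.3, 46.5]), ([144, 47, 16, 8, 86], [152.8, 50.5]), ([256, 181, 17, 15, 180], [263.4, 187.6]), ([61, 252, 15, 97, 283], [68.0, 298.5]), ([38, 257, 33, 87, 1069], [54.7, 297.7]), ([29, 270, 19, 65, 468], [36.4, 292.0]), ([290, 284, 6, 6, 20], [293.0, 286.6]), ([311, 292, 21, 22, 202], [323.1, 304.7]), ([70, 315, 8, 34, 80], [73.3, 330.9]), ([165, 315, 4, 32, 52], [167.4, 328.7]), ([199, 336, 8, 5, 21], [202.6, 338.1]), ([230, 353, 17, 31, 281], [238.5, 372.9]), ([328, 356, 14, 28, 113], [334.6, 369.4]), ([315, 361, 14, 23, 195], [320.4, 373.0]), ([223, 371, 6, 13, 53], [224.9, 376.8])]
```

View pics/a.png

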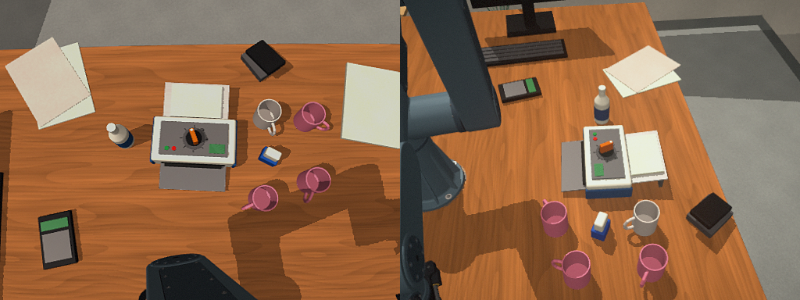

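View pics/top.png

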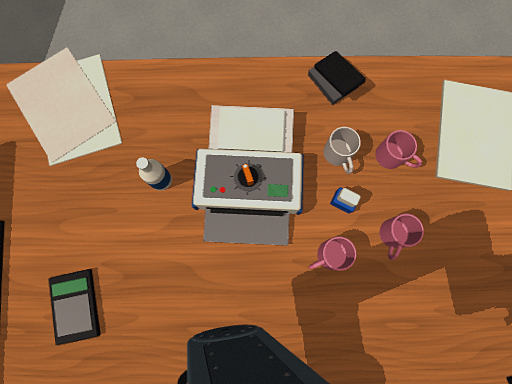

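The knob is the only orange wing, on the grey panel: top (248,174), side (263,188). The mug, stamp and bottle at top (343,147), (346,199) and (153,172) stay clear. The pink mugs are look-alikes and not part of the job.

```bash
cat > h.py <<'E'
import cv2,numpy as np
def ray(c,uv):
    p=cv2.undistortPoints(np.array(uv,float).reshape(-1,1,2),c["mtx"],np.array(c["distortion"],float))[:,0]
    E=c["extrinsics"]; return E[:3,3],np.c_[p,np.ones(len(p))]@E[:3,:3].T
def plane(c,uv,z):
    o,d=ray(c,uv); return o+d*((z-o[2])/d[:,2])[:,None]
def knobmask(c,box):
    x,y,w,h_=box; h=cv2.cvtColor(c["img"],cv2.COLOR_RGB2HSV); m=cv2.inRange(h,(5,150,60),(22,255,255))
    o=np.zeros_like(m); o[y:y+h_,x:x+w]=m[y:y+h_,x:x+w]; return o
E
python3 - <<'E'
import pickle,cv2,numpy as np
from h import *
d=pickle.load(open("d.pkl","rb"));t,s=d["top"],d["side"]
a=cv2.resize(t["img"][145:205,205:290],(400,282),interpolation=cv2.INTER_CUBIC)
b=cv2.resize(s["img"][160:220,220:305],(400,282),interpolation=cv2.INTER_CUBIC)
cv2.imwrite("pics/c.png",np.hstack([a,b])[:,:,::-1])
for n,bx in(("top",(235,158,26,32)),("side",(246,172,36,32))):
  m=knobmask(d[n],bx);ys,xs=np.nonzero(m)
  r=cv2.minAreaRect(np.c_[xs,ys].astype(np.float32));print(n,len(xs),r)
  print(plane(d[n],cv2.boxPoints(r),.131).round(4).tolist(), plane(d[n],[r[0]],.119).round(4))
  print(d[n]["extrinsics"][:3,3])
# grey panel outline in top view at z=.085 (yaw of the feeder)
m=cv2.inRange(t["img"],(80,80,80),(135,135,135));m[:150]=0;m[203:]=0;m[:,:195]=0;m[:,300:]=0
q=max(cv2.findContours(m,0,2)[0],key=cv2.contourArea);r=cv2.minAreaRect(q);print("panel",r,plane(t,cv2.boxPoints(r),.085).round(3).tolist())
for n,p,z in(("mug",(343,147),.045),("stamp",(346,199),.04),("bottle",(153,172),.085)):print(n,plane(t,[p],z).round(3))
E
```

```text
top 136 ((247.35000610351562, 174.0500030517578), (21.819711685180664, 6.957010746002197), 71.56504821777344)
[[0.6321, 0.0141, 0.131], [0.6373, -0.0017, 0.131], [0.5863, -0.0175, 0.131], [0.5812, -0.0018, 0.131]] [[ 0.6122 -0.0014  0.119 ]]
[ 0.39625356 -0.02333776  0.95391736]
side 189 ((263.83563232421875, 187.56166076660156), (11.470032691955566, 19.194747924804688), 69.44395446777344)
[[0.5832, -0.0054, 0.131], [0.6334, 0.012, 0.131], [0.6383, -0.0259, 0.131], [0.5889, -0.0425, 0.131]] [[ 0.6125 -0.0057  0.119 ]]
[ 0.48011703 -0.78012077  1.05478022]
panel ((247.7415008544922, 177.5577392578125), (88.3231201171875, 43.00002670288086), 2.6630008220672607) [[0.564, 0.111, 0.085], [0.675, 0.107, 0.085], [0.661, -0.116, 0.085], [0.55, -0.107, 0.085]]
mug [[ 0.702 -0.256  0.045]]
stamp [[ 0.562 -0.256  0.04 ]]
bottle [[0.63  0.237 0.085]]
```

View pics/c.png

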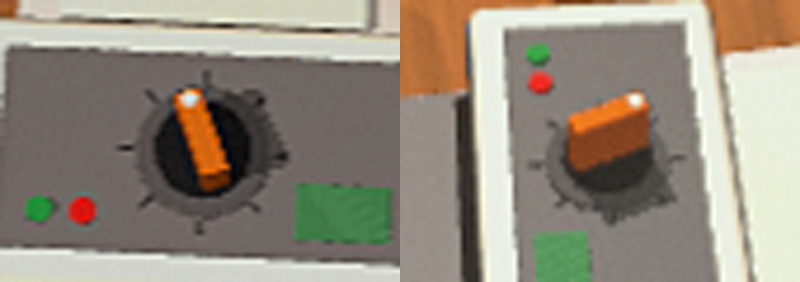

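Run:
```python
import pickle
from h import *
d=pickle.load(open("d.pkl","rb"));t,s=d["top"],d["side"]
f=lambda x,y:(205+(x+.5)*85/400-.5,145+(y+.5)*60/282-.5)
g=lambda x,y:(220+(x-400+.5)*85/400-.5,160+(y+.5)*60/282-.5)
P=plane(t,[f(190,98),f(202,135),f(215,178)],.131);Q=plane(s,[g(637,100),g(609,113)],.131)
print(P.round(4),Q.round(4))
print("disc",plane(t,[f(202,148)],.095),plane(s,[g(609,163)],.095))
import numpy as np
for a in((P[0]-P[2]),(Q[0]-Q[1])):print(np.arctan2(a[1],a[0]))
from scipy.spatial.transform import Rotation as R
from plant import env
o=env.observe();M=R.from_rotvec(o["eef_rot"]).as_matrix();print(M.round(3))
```

```text
[[ 0.6303  0.0037  0.131 ]
 [ 0.6109 -0.0022  0.131 ]
 [ 0.5884 -0.0085  0.131 ]] [[ 0.6301  0.0052  0.131 ]
 [ 0.6132 -0.0024  0.131 ]]
disc [[ 0.61317807 -0.00121489  0.095     ]] [[ 0.61309541 -0.00921101  0.095     ]]
0.28303822598014383
0.42166557343667144
[[ 0.947  0.321 -0.   ]
 [ 0.321 -0.947  0.001]
 [ 0.    -0.001 -1.   ]]
```

Emit:
move_arm(
  increments=[
    [1,34,-22,0,0,0,-0.12],
    [1,68,-44,0,0,0,-0.24],
    [1,102,-66,0,0,0,-0.36],
    [1,136,-88,0,0,0,-0.48],
    [1,170,-110,0,0,0,-0.6],
    [1,204,-132,0,0,0,-0.72],
    [1,238,-154,0,0,0,-0.84],
    [1,272,-176,0,0,0,-0.96],
    [1,306,-198,0,0,0,-1.08],
    [1,340,-220,0,0,0,-1.2],
    [1,374,-242,0,0,0,-1.32],
    [1,408,-264,0,0,0,-1.44],
    [1,442,-286,0,0,0,-1.56],
    [1,476,-308,0,0,0,-1.68],
    [1,510,-330,0,0,0,-1.8],
    [1,544,-352,0,0,0,-1.92],
    [1,579,-376,0,0,0,-2.04],
    [1,579,-376,0,0,0,-2.16],
    [1,579,-376,0,0,0,-2.28],
    [1,579,-376,0,0,0,-2.4],
  ],
)

```text
t: 1.77
tcp_pos: [0.6122, -0.0013, 0.2093]
eef_rot: [-0.634, -3.075, 0.0]
force: [0.5, -0.7, -0.6]
gripper_width: 0.088
finger_force: 0.0
```

Emit:
move_arm(
  increments=[
    [1,0,0,0,0,0,-0.12],
    [1,0,0,0,0,0,-0.24],
    [1,0,0,0,0,0,-0.36],
    [1,0,0,0,0,0,-0.48],
    [1,0,0,0,0,0,-0.6],
    [1,0,0,0,0,0,-0.72],
    [1,0,0,0,0,0,-0.72],
    [1,0,0,0,0,0,-0.72],
    [1,0,0,0,0,0,-0.72],
  ],
)

```text
t: 2.52
tcp_pos: [0.6121, -0.0026, 0.21]
eef_rot: [0.472, -3.105, -0.0]
force: [-0.3, 0.4, 0.0]
gripper_width: 0.0881
finger_force: 0.0
```

```bash
cat > st.py <<'E'
from plant import env
from scipy.spatial.transform import Rotation as R
import numpy as np
o=env.observe();M=R.from_rotvec(o["eef_rot"]).as_matrix();yaw=np.arctan2(M[1,0],M[0,0])
print("t",round(o["t"],2),"tcp",o["tcp_pos"].round(4),"yaw",yaw.round(3),"zax",M[:,2].round(3),"q",o["joint_positions"].round(3))
print("F",o["force"].round(2),"T",o["torque"].round(3),"w",round(o["gripper_width"],4),o["finger_force"])
print("tool delta mm to axis",((np.array([.612,-.002,.100])-o["tcp_pos"])@M*1000).round(1))
E
python3 st.py
```

```text
t 2.52 tcp [ 0.6121 -0.0026  0.21  ] yaw -2.84 zax [-0.001  0.    -1.   ] q [-0.198  0.263  1.509  0.     1.37  -2.07 ]
F [-0.3   0.35  0.01] T [ 0.086 -0.138 -0.057] w 0.0881 0.0
tool delta mm to axis [-1.0e-01  5.0e-01  1.1e+02]
```

Emit:
move_arm(
  increments=[
    [1,0,0,25,0,0,0],
    [1,0,0,50,0,0,0],
    [1,0,0,75,0,0,0],
    [1,0,0,95,0,0,0],
    [1,0,0,105,0,0,0],
    [1,0,0,109,0,0,0],
    [1,0,0,109,0,0,0],
    [0,0,0,109,0,0,0],
    [-0.3,0,0,109,0,0,0],
    [-0.5,0,0,109,0,0,0],
    [-0.5,0,0,109,0,0,0],
    [-0.5,0,0,109,0,0,0],
    [-0.5,0,0,109,0,0,0],
  ],
  force=30,
)

```text
t: 3.6
tcp_pos: [0.6125, -0.0026, 0.1018]
eef_rot: [-0.477, 3.104, -0.0]
force: [-1.0, 0.5, -0.2]
gripper_width: 0.0502
finger_force: 0.0
```

```bash
python3 st.py
python3 - <<'E'
from plant import viewer
import cv2,numpy as np
c=viewer.capture("side");t=viewer.capture("top")
a=[cv2.resize(i,(400,300),interpolation=cv2.INTER_CUBIC) for i in(c["img"][140:230,205:325],t["img"][130:220,190:310])]
cv2.imwrite("pics/d.png",np.hstack(a)[:,:,::-1])
E
```

```text
t 3.6 tcp [ 0.6125 -0.0026  0.1018] yaw -2.836 zax [ 0.001 -0.    -1.   ] q [-0.198  0.375  1.597 -0.     1.169 -2.074]
F [-0.97  0.53 -0.16] T [ 0.021 -0.131  0.012] w 0.0502 0.0
tool delta mm to axis [0.3 0.8 1.8]
```

View pics/d.png

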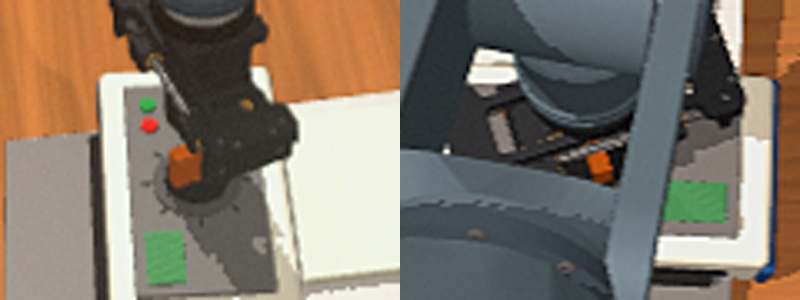

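The fingers straddle the orange wing at side crop (185,165), not yet closed. Next I close fully.

Emit:
move_arm(
  increments=[
    [-1,0,0,1,0,0,0],
    [-1,0,0,1,0,0,0],
    [-1,0,0,1,0,0,0],
    [-1,0,0,1,0,0,0],
    [-1,0,0,1,0,0,0],
    [-1,0,0,1,0,0,0],
    [-1,0,0,1,0,0,0],
    [-1,0,0,1,0,0,0],
    [-1,0,0,1,0,0,0],
    [-1,0,0,1,0,0,0],
    [-1,0,0,1,0,0,0],
    [-1,0,0,1,0,0,0],
  ],
  force=30,
)

```text
t: 4.7
tcp_pos: [0.6118, -0.0015, 0.1002]
eef_rot: [0.478, -3.104, -0.003]
force: [-2.3, 5.5, 2.3]
gripper_width: 0.0131
finger_force: 30.0
```

```bash
python3 st.py; ls; python3 -c "
import plant;from plant import env
print([a for a in dir(env) if a[0]!='_'])"
```

```text
t 4.7 tcp [ 0.6118 -0.0015  0.1002] yaw -2.836 zax [-0.001  0.002 -1.   ] q [-1.970e-01  3.770e-01  1.598e+00  1.000e-03  1.168e+00 -2.074e+00]
F [-2.35  5.49  2.33] T [0.953 0.101 0.074] w 0.0131 29.979588389396667
tool delta mm to axis [-0.  -0.5  0.2]
d.pkl
h.py
pics
st.py
['Unreachable', 'observe', 'pinch_z']
```

Emit:
move_arm(
  increments=[
    [-1,0,1,0,0,0,0],
    [-1,0,1,0,0,0,0.05],
    [-1,0,1,0,0,0,0.1],
    [-1,0,1,0,0,0,0.15],
    [-1,0,1,0,0,0,0.2],
    [-1,0,1,0,0,0,0.25],
    [-1,0,1,0,0,0,0.3],
    [-1,0,1,0,0,0,0.35],
    [-1,0,1,0,0,0,0.4],
    [-1,0,1,0,0,0,0.45],
    [-1,0,1,0,0,0,0.5],
    [-1,0,1,0,0,0,0.5],
    [-1,0,1,0,0,0,0.5],
  ],
  force=14,
)

```text
t: 5.78
tcp_pos: [0.6118, -0.0009, 0.1002]
eef_rot: [-0.303, -3.126, -0.002]
force: [-1.0, 6.0, 0.6]
gripper_width: 0.0135
finger_force: 14.0
```

```bash
python3 st.py
```

```text
t 5.78 tcp [ 0.6118 -0.0009  0.1002] yaw 2.948 zax [-0.     0.001 -1.   ] q [-1.960e-01  3.760e-01  1.599e+00  1.000e-03  1.167e+00 -1.574e+00]
F [-0.98  6.01  0.56] T [0.934 0.017 0.028] w 0.0135 13.974164128303528
tool delta mm to axis [-0.4 -1.   0.2]
```

Create tz.py:
```python
from plant import env,viewer
from scipy.spatial.transform import Rotation as R
import numpy as np
T=[];F=[]
for i in range(4):
    viewer.capture("top");o=env.observe();T.append(o["torque"][2]);F.append(o["force"])
M=R.from_rotvec(o["eef_rot"]).as_matrix()
print("t",round(o["t"],2),"yaw",np.arctan2(M[1,0],M[0,0]).round(3),"Tz",np.mean(T).round(3),np.std(T).round(3),"F",np.mean(F,0).round(1),"w",round(o["gripper_width"],4),"q6",o["joint_positions"][5].round(3))
```

```text
(no output)
```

Emit:
move_arm(
  increments=[
    [-1,0,1.5,0,0,0,0.05],
    [-1,0,1.5,0,0,0,0.1],
    [-1,0,1.5,0,0,0,0.15],
    [-1,0,1.5,0,0,0,0.15],
  ],
)

```text
t: 6.12
tcp_pos: [0.6119, -0.0005, 0.1002]
eef_rot: [-0.539, -3.094, 0.001]
force: [-1.7, 1.6, 0.4]
gripper_width: 0.0136
finger_force: 14.0
```

```bash
python3 tz.py
```

```text
t 6.32 yaw 2.799 Tz -0.001 0.02 F [-2.5  1.   1.5] w 0.0134 q6 -1.422
```

Emit:
move_arm(
  increments=[
    [-1,0,0,0,0,0,0.03],
    [-1,0,0,0,0,0,0.06],
    [-1,0,0,0,0,0,0.06],
  ],
)

```text
t: 6.57
tcp_pos: [0.612, -0.0004, 0.1002]
eef_rot: [-0.631, -3.077, 0.001]
force: [-4.3, 0.5, 0.8]
gripper_width: 0.0135
finger_force: 14.0
```

```bash
python3 tz.py;python3 - <<'E'
from plant import viewer
import cv2,numpy as np
c=viewer.capture("side")
cv2.imwrite("pics/e.png",cv2.resize(c["img"][140:230,205:325],(600,450),interpolation=cv2.INTER_CUBIC)[:,:,::-1])
E
```

```text
t 6.77 yaw 2.738 Tz 0.023 0.06 F [-3.3  0.3  1.2] w 0.0134 q6 -1.361
```

View pics/e.png

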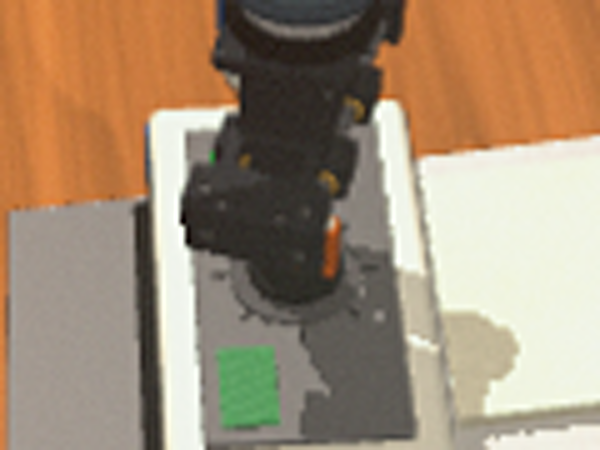

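The wing has turned with the gripper: its end shows at crop (332,248), on the far side. I'll keep going in small steps.

Emit:
move_arm(
  increments=[
    [-1,0,0,0,0,0,0.03],
    [-1,0,0,0,0,0,0.06],
    [-1,0,0,0,0,0,0.06],
  ],
)

```text
t: 7.07
tcp_pos: [0.612, -0.0004, 0.1002]
eef_rot: [-0.724, -3.057, 0.001]
force: [-4.3, -0.2, 0.5]
gripper_width: 0.014
finger_force: 14.5
```

```bash
sed -i 's/range(4)/range(6)/' tz.py; python3 tz.py
```

```text
t 7.37 yaw 2.677 Tz 0.24 0.025 F [-4.  -1.2  1.1] w 0.0133 q6 -1.301
```

The moment jumped from about 0.02 to 0.24 N m, so the screw has bottomed. I back off a quarter turn.

Emit:
move_arm(
  increments=[
    [-1,0,0,0,0,0,-0.08],
    [-1,0,0,0,0,0,-0.16],
    [-1,0,0,0,0,0,-0.24],
    [-1,0,0,0,0,0,-0.32],
    [-1,0,0,0,0,0,-0.4],
    [-1,0,0,0,0,0,-0.48],
    [-1,0,0,0,0,0,-0.56],
    [-1,0,0,0,0,0,-0.64],
    [-1,0,0,0,0,0,-0.72],
    [-1,0,0,0,0,0,-0.8],
    [-1,0,0,0,0,0,-0.88],
    [-1,0,0,0,0,0,-0.96],
    [-1,0,0,0,0,0,-1.04],
    [-1,0,0,0,0,0,-1.12],
    [-1,0,0,0,0,0,-1.2],
    [-1,0,0,0,0,0,-1.28],
    [-1,0,0,0,0,0,-1.36],
    [-1,0,0,0,0,0,-1.44],
    [-1,0,0,0,0,0,-1.52],
    [-1,0,0,0,0,0,-1.6],
  ],
)

```text
t: 9.03
tcp_pos: [0.6126, -0.0017, 0.1003]
eef_rot: [1.693, -2.646, 0.003]
force: [-2.1, -6.6, -1.7]
gripper_width: 0.0133
finger_force: 14.0
```

Emit:
move_arm(
  increments=[
    [-1,0,0,0,0,0,0],
    [-1,0,0,0,0,0,0],
    [-1,0,0,0,0,0,0],
  ],
)

```text
t: 9.28
tcp_pos: [0.6126, -0.0017, 0.1003]
eef_rot: [1.688, -2.649, 0.003]
force: [-2.4, -5.2, -1.1]
gripper_width: 0.0134
finger_force: 14.0
```

```bash
python3 tz.py;python3 st.py
```

```text
t 9.58 yaw -2.007 Tz 0.023 0.031 F [-2.8 -5.6 -1.2] w 0.0133 q6 -2.9
t 9.58 tcp [ 0.6126 -0.0017  0.1003] yaw -2.007 zax [ 0.001 -0.002 -1.   ] q [-1.950e-01  3.770e-01  1.597e+00 -2.000e-03  1.166e+00 -2.900e+00]
F [-3.12 -5.9  -0.63] T [-0.852  0.352 -0.015] w 0.0133 13.975811898708344
tool delta mm to axis [0.5 0.4 0.3]
```

Released next, then raised and moved aside to see the knob.

Emit:
move_arm(
  increments=[
    [-0.5,0,0,0,0,0,0],
    [-0.3,0,0,0,0,0,0],
    [0,0,0,0,0,0,0],
    [0,0,0,0,0,0,0],
    [0,0,0,0,0,0,0],
    [0,0,0,0,0,0,0],
    [0,0,0,-20,0,0,0],
    [0,0,0,-40,0,0,0],
    [0,0,0,-70,0,0,0],
    [0,0,0,-100,0,0,0],
    [0,0,0,-130,0,0,0],
    [0,0,0,-130,0,0,0],
  ],
)

```text
t: 10.58
tcp_pos: [0.6158, -0.0006, 0.238]
eef_rot: [-1.685, 2.641, -0.012]
force: [1.1, -0.2, 1.1]
gripper_width: 0.0438
finger_force: 0.0
```

```bash
python3 st.py
python3 - <<'E'
from plant import env
from scipy.spatial.transform import Rotation as R
import numpy as np
o=env.observe();M=R.from_rotvec(o["eef_rot"]).as_matrix();print("tool delta to (.3,-.4)",((np.array([.3,-.4,.23])-o["tcp_pos"])@M*1000).round())
E
```

```text
t 10.58 tcp [ 6.158e-01 -6.000e-04  2.380e-01] yaw -2.006 zax [ 0.011 -0.002 -1.   ] q [-0.194  0.241  1.48   0.     1.41  -2.9  ]
F [ 1.11 -0.16  1.08] T [ 0.121 -0.124 -0.05 ] w 0.0438 0.0
tool delta mm to axis [  3.2   4.5 137.9]
tool delta to (.3,-.4) [495. 118.   5.]
```

Emit:
move_arm(
  increments=[
    [0,0,0,0,0,0,0.12],
    [0,30,7,0,0,0,0.24],
    [0,60,14,0,0,0,0.36],
    [0,90,21,0,0,0,0.48],
    [0,120,28,0,0,0,0.6],
    [0,150,35,0,0,0,0.72],
    [0,180,42,0,0,0,0.84],
    [0,210,50,0,0,0,0.96],
    [0,240,57,0,0,0,1.08],
    [0,270,64,0,0,0,1.2],
    [0,300,71,0,0,0,1.32],
    [0,330,78,0,0,0,1.44],
    [0,360,85,0,0,0,1.56],
    [0,390,92,0,0,0,1.68],
    [0,420,100,0,0,0,1.8],
    [0,450,107,0,0,0,1.92],
    [0,495,118,0,0,0,2.0],
    [0,495,118,0,0,0,2.0],
    [0,495,118,0,0,0,2.0],
  ],
)

```text
t: 12.17
tcp_pos: [0.295, -0.4006, 0.23]
eef_rot: [-1.321, -2.85, -0.0]
force: [0.3, 0.5, -0.4]
gripper_width: 0.0438
finger_force: 0.0
```

```bash
python3 st.py
python3 - <<'E'
from plant import viewer
from h import *
d={n:viewer.capture(n) for n in("top","side")}
t,s=d["top"],d["side"]
for n,bx in(("top",(232,155,32,36)),("side",(242,168,44,40))):
  ys,xs=np.nonzero(knobmask(d[n],bx));r=cv2.minAreaRect(np.c_[xs,ys].astype(np.float32));B=plane(d[n],cv2.boxPoints(r),.131)
  e=[B[1]-B[0],B[2]-B[1]];a=max(e,key=np.linalg.norm);print(n,np.linalg.norm(e,axis=1).round(3),"wing yaw mod pi",np.arctan2(a[1],a[0])%np.pi)
a=cv2.resize(t["img"][145:205,205:290],(400,282),interpolation=cv2.INTER_CUBIC)
b=cv2.resize(s["img"][160:220,220:305],(400,282),interpolation=cv2.INTER_CUBIC)
w=cv2.resize(t["img"],(400,300))
w2=cv2.resize(s["img"],(400,300))
cv2.imwrite("pics/f.png",np.vstack([np.hstack([a,b]),np.hstack([w,w2])])[:,:,::-1])
E
```

```text
t 12.17 tcp [ 0.295  -0.4006  0.23  ] yaw 2.274 zax [-0.  0. -1.] q [-1.175 -0.012  1.774 -0.     1.38  -1.878]
F [ 0.31  0.45 -0.38] T [-0.036 -0.123 -0.012] w 0.0438 0.0
tool delta mm to axis [ 99.3 499.6 130. ]
top [0.021 0.05 ] wing yaw mod pi 1.1630194211158225
side [0.07  0.022] wing yaw mod pi 1.1868585304203667
```

View pics/f.png

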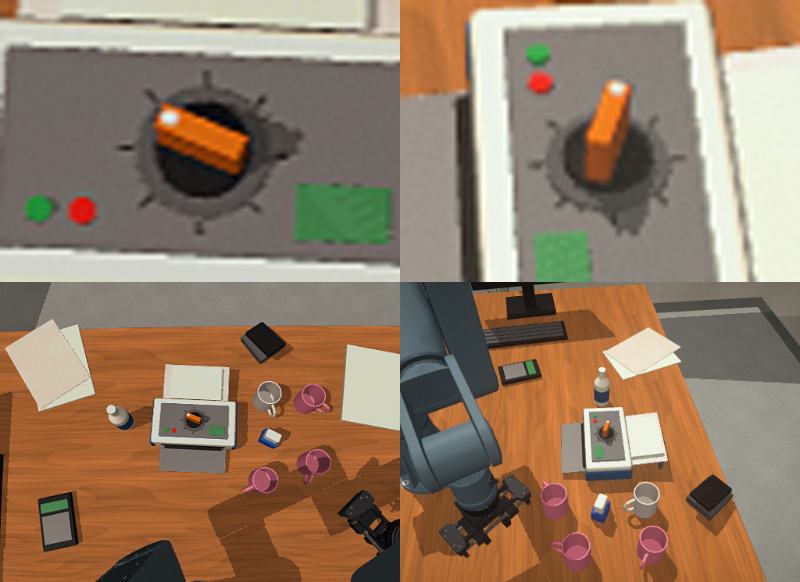

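The wing now lies at about 1.14 to 1.18 rad, with its dot at top crop (168,117). That matches the gripper's 1.135 rad and a quarter turn off the stop. The mug, stamp and bottle stand as before.

```bash
python3 -c "
from plant import job;print(job.hand_in())"
```

```text
the job is handed in; nothing more can be done
None
```

I turned the knob clockwise until it bottomed (moment about 0.24 N m), backed it off about 1.6 rad, let go and handed the job in at about 12 s, with the mug, stamp and bottle untouched.

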